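# Empty the laboratory ball mill into its catch pan and cover the pan

## Robot

A 6-joint arm with a two-finger parallel gripper is mounted at the origin on the work surface. World frame = base frame: x ahead of the robot, y to its left, z up, the work surface at z = 0. Lengths are in m, angles in rad, forces in N, time in s.
With the tool pointing down it reaches from about 0.25 to 0.775 m from the base axis. Payload 4 kg.
Tool frame: the origin (TCP) lies midway between the tips of the shut fingers; the grasp point (between the pads) lies 19 mm behind it; y points along the fingers, x is the direction in which the jaws open and shut, and the axes are right-handed (so a half turn about y gives the same grasp; the last joint's range is limited). The gripper opens to 94 mm and grips with 3 to 60 N. Pads are 16 mm wide; open, the fingers measure 119 mm over their backs; the gripper's body (75 mm by 177 mm) begins 78 mm behind the grasp point.
Start: joints at [1.182, 0.087, 1.371, -0, 1.684, -0.103], TCP at [0.155, 0.528, 0.206] pointing down, gripper open.
Joint ranges: [-3.1, 3.1], [-0.76, 2.03], [0.27, 2.55], [-1.08, 4.22], [0.17, 2.65], [-2.57, 2.57]. Speed limits (rad/s): [2.79, 2.79, 3.14, 3.14, 3.14, 3.14].

## Interface

Orientations are given as [roll, pitch, yaw] about the fixed x, y, z axes, in that order (R = Rz(yaw) Ry(pitch) Rx(roll)).
In Python, from bench import robot gives the robot as it stands.
- The arm moves only by the shell command python3 -m creep 'ROWS'. ROWS is JSON, a list of rows, each a list of 7 numbers: the shift along the tool's x, y, z in mm, then the turn, a rotation vector about the tool's x, y, z in degrees, then the closure in counts, from 0 (fully open) to 255 (shut). A call has 1 to 5 rows; each row is the pose to reach, as a shift and turn from the pose commanded when the call began, along the tool's axes at that moment; what a row does not reach only later rows make up. A row lasts 1/8 s, in which the tool goes at most 62.5 mm and 10.7 degrees, less where a joint would pass 70% of its speed; a pose out of reach is approached as far as the arm can. A call with a gripper value outside its range is refused whole. The fingers move at their own pace and stop on an object; the grip force is fixed at half the most. Time passes only in rows, so rows that repeat a pose let the fingers close. It gives the time, the measured TCP pose, the force and the opening at its end, in the units of the state.
- robot.get_obs(): the state, without advancing time (a new reading comes with each control period).
- robot.snapshot(name): name is "scene" or "top" or "wrist"; returns a dict with "color" (420x560x3 uint8, blue, green, red), "fx", "fy", "cx", "cy" (pixels), "k1" (the pictures are not rectified: a ray, as slopes to the right and down, at radius r is drawn at 1 + k1 r^2 times it, then the intrinsics apply), "world_from_camera" (4x4, takes a point from camera to world coordinates); the wrist camera has in their place "mount" (4x4, takes a point from camera to tool coordinates, whose origin is the TCP and whose axes are the tool frame's). Camera axes: x right, y down, z forward; pixel columns grow to the right and rows downward; lengths in m; the calibration is good to about 2 mm. A picture is of the moment at which its call begins: read the wrist's pose just before it. There is no depth.
- robot.close_job(): hands the job in, once; it reports no verdict.
Trained networks look in the newest picture that a camera, given by its name, has taken for a name from the list of things; names that differ only in an ending like _2 or _b are one class to them, and where a whole thing is asked for, a point or a joint stands for the part that bears it (a point fixed in the world has none). Each returns a list of dicts, best first, with "p" (0 to 1); they miss things now and then, are a little off and sometimes report something else, mostly with a low value. They report only what shows in the picture. A call takes as long as a camera call. They do not tell look-alikes from the thing itself.
- robot.spot_in(name, camera): "point" ([x, y, z] in m, in world coordinates, good to about 4 mm: the middle of the surface that is visible of it).
- robot.landmark_of(name, camera): "point" ([x, y, z] in m, in world coordinates, good to about 4 mm: a listed point, or the origin of a listed thing).
The state is a dict: "time": time; "joint_positions": joint angles; "qvel": joint speeds; "joint_torque": joint torques, N m; "tool_pos": TCP position; "ee_rot": TCP orientation; "wrist_force": force on the tool from outside, world axes, zero at the start; "wrist_torque": the same for the moment, N m; "width": finger opening in m.
Only numpy, scipy, OpenCV 4.12 (cv2) and the standard library are available. Lean on these libraries where they do the work, as an engineer would, in place of code of your own. Each camera call takes 0.05 s, during which the arm holds its last target.

## Task

Empty the little ball mill: push its catch tray fully in under the drum, then work the crank until the open port of the drum faces straight down and all three grinding balls have dropped into the pan, and leave the drum like that. Then draw the tray all the way out again and gently lower the loose cover onto the pan, without dropping it, so that it sits seated and level with the balls inside. Leave the tube rack, the bottle and the slide box where they stand.

Things in the scene. Friction and masses are not known exactly. Their poses are not given: they have to be found in the camera images.
- mill: Ball mill fixed on the bench: white base plate 170 x 330 x 10 mm (y -90 to +240 mm) and two upright white cheeks, 100 mm wide, 160 mm high, outer faces at x +-74 mm, carrying a steel drum. Origin on the bench straight under the drum's middle; x = the drum's level axis (185 mm up). The crank is on the -x end, nearest the robot; the tray slides out to +y.
- drum_axis (a point): Centre of the drum, on its axis, 185 mm above the bench; same axes as the mill. The drum is 116 mm in diameter at its end discs and 92 mm long, hollow, with one open port in its side, 80 mm along the axis and 50 mm wide between two dark raised bars.
- drum (a joint): Turn of the drum, rad: 0 = port up, 1.57 = port level to the mill's -y, 3.14 = port straight down; stops 0 and 3.8; starts 0.9 to 1.45. Grows as the crank handle goes from the top over to the mill's -y side and down. Handle's elevation above level on the -y side, seen from the axis = 2.27 minus this value. Stays where left (friction 0.22 N m: 3 to 5 N at the handle).
- crank_grip (a point): Point on the centre line of the crank handle: a black bar 22 mm thick, 75 mm long, parallel to the drum's axis and 70 mm off it. The point is 130 mm from the drum's middle towards the mill's -x; the bar reaches 35 mm further out and 40 mm further in, to a flat crank arm whose outer face is 90 mm from the drum's middle. Turns with the drum.
- tray (a joint): Slide of the catch tray (m): 0 = fully out, 0.14 = fully in, with the pan right under the drum. Grows towards the mill's -y. About 2 N of friction; stays where left. Starts between 0 and 0.04.
- tray_post (a point): Grip point on the upright post of the tray: a dark steel bar 16 mm in diameter, its foot 16 mm and its top 96 mm above the bench; the point is on its centre line, 76 mm above the bench, 115 mm out from the pan's centre along the mill's +y.
- pan_rim (a point): Centre of the rim of the round aluminium pan on the tray, level with the rim's top edge (66 mm above the bench). Inside diameter 106 mm, outside 114 mm, inside depth 44 mm. It moves with the tray; when the tray is fully out it lies 140 mm from the drum's axis.
- cover: Loose round aluminium cover, about 160 g, on the bench: disc 124 mm wide, 5 mm thick; under it a step 94 mm wide, 7 mm deep that drops inside the pan; on top a black upright knob 26 mm wide, 35 mm high. Origin: centre of the disc's underside (7 mm above the bench at the start, level with the pan's rim when seated); z up.
- ball1: White ceramic grinding ball 25 mm in diameter, 33 g, loose inside the drum at the start; origin at its centre.
- ball2: Second such ball.
- ball3: Third such ball.
- tube_rack: White tube rack with capped tubes, 75 x 200 x 105 mm, a bystander; origin under its middle.
- reagent_bottle: Amber bottle, 72 mm in diameter and 150 mm high, a bystander; origin under its middle.
- slide_box: Flat grey and black slide box, 92 x 132 x 36 mm, a bystander; origin under its middle.
Things that resemble listed ones, but are neither listed nor needed, are in the scene too. There is more than one size of the cover; the one meant has the size given above.

How it is judged:
On the way, in this order (a step that is already met when the one before it is completed fails the run):
1. the tray is pushed fully in under the drum (value of joint tray above 0.125 m), for 0.1 s.
2. the port faces down and all three balls lie in the pan (value of joint drum between 2.84 and 3.44 rad and horizontal distance between each of ball1, ball2, ball3 and pan_rim below 0.046 m and z of ball1 in the frame of pan_rim between -0.05 and 0 m and z of ball2 in the frame of pan_rim between -0.05 and 0 m and z of ball3 in the frame of pan_rim between -0.05 and 0 m), for 0.2 s.
3. the tray is drawn all the way out with the balls (value of joint tray below 0.015 m and horizontal distance between each of ball1, ball2, ball3 and pan_rim below 0.046 m and z of ball1 in the frame of pan_rim between -0.05 and 0 m and z of ball2 in the frame of pan_rim between -0.05 and 0 m and z of ball3 in the frame of pan_rim between -0.05 and 0 m), for 0.1 s.
4. the cover sits on the pan (horizontal distance between cover and pan_rim below 0.009 m and z of cover in the frame of pan_rim between -0.004 and 0.003 m and angle between cover's own z axis and vertical below 0.05 rad), for 0.2 s.
At the end, for the whole second after the job is handed in: The drum's port faces down (within 0.3 rad), the tray is out (within 15 mm of its outer stop), all three balls lie in the pan, and the cover rests on the rim: within 9 mm of centre, seated within 3 mm in height, tilted less than 0.05 rad, released and at rest (all of step 3 and all of step 4 and value of joint drum between 2.84 and 3.44 rad and linear speed of cover below 0.02 m/s and contact force between cover and the fingers below 0.1 N); the robot touches nothing.
It fails at once if the tube rack is pushed aside (30 mm) or tipped (distance of tube_rack from where it was at the start of the episode above 0.03 m or angle between tube_rack's own z axis and vertical above 0.4 rad).
It fails at once if the reagent bottle is pushed aside (30 mm) or tipped (distance of reagent_bottle from where it was at the start of the episode above 0.03 m or angle between reagent_bottle's own z axis and vertical above 0.4 rad).
It fails at once if the slide box is pushed aside (30 mm) or tipped (distance of slide_box from where it was at the start of the episode above 0.03 m or angle between slide_box's own z axis and vertical above 0.4 rad).
It fails at once if the cover is dropped onto the pan (faster than 0.4 m/s within 40 mm of its seat) (distance between cover and pan_rim below 0.04 m and linear speed of cover above 0.4 m/s).
It also fails if it takes over 72 s, if anything falls off the work surface, if the arm or the gripper's body presses on something with over 40 N, if the wrist force passes 120 N, or if a joint passes its speed limit or range.

## Working session

There is one attempt and no reset: what is moved stays moved. The work goes in short steps, Python scripts to look and compute and a shell command to move; the robot and the scene stay as the last step left them, time stands still between calls to the robot, and variables do not carry over. Pictures are saved under pics/ and viewed, and the job is handed in when it is done.

```bash
ls; mkdir -p pics; python3 - <<'E'
from bench import robot
import cv2
print(robot.get_obs())
for c in ["scene","top","wrist"]:
    s=robot.snapshot(c); cv2.imwrite(f"pics/{c}0.png",s["color"])
    print(c,{k:v for k,v in s.items() if k!="color"})
    for n in ["mill","drum_axis","crank_grip","tray_post","pan_rim","cover","tube_rack","reagent_bottle","slide_box"]:
        try: print(n,[(round(d["p"],2),[round(float(v),4) for v in d["point"]]) for d in robot.landmark_of(n,c)])
        except Exception as e: print(n,e)
print(robot.get_obs()["time"])
E
```

```text
pics
{'time': 0.0, 'joint_positions': array([ 1.18189458e+00,  8.79458651e-02,  1.37223258e+00, -1.37881937e-05,
        1.68359435e+00, -1.03104474e-01]), 'qvel': array([ 0.00021629, -0.00019944,  0.00015084, -0.00088291,  0.00090533,
        0.00045487]), 'joint_torque': array([ 2.27771932e-03, -3.40190077e+01, -3.02425897e+01,  7.17856293e-02,
        3.30553099e-02, -1.24079506e-04]), 'tool_pos': array([0.15486166, 0.52718163, 0.20432017]), 'ee_rot': array([-1.57058557,  0.00216997,  1.28499775]), 'wrist_force': array([0.0888701 , 0.11805573, 0.27255927]), 'wrist_torque': array([-0.02308458,  0.04574608,  0.04110891]), 'width': 0.09378760315284274}
scene {'fx': 402.6912325496155, 'fy': 402.6912325496155, 'cx': 281.9546812261061, 'cy': 212.44266926527246, 'k1': -0.03154261447197574, 'world_from_camera': array([[ 0.81785927,  0.31572371, -0.48106628,  1.13291218],
       [ 0.57534359, -0.46216103,  0.67482363, -0.80987313],
       [-0.00927227, -0.82868916, -0.55963229,  0.85167907],
       [ 0.        ,  0.        ,  0.        ,  1.        ]])}
mill [(0.85, [0.5967, -0.0622, 0.000
[... 1378 characters left out ...]
5, 0.4351, 0.0002])]
slide_box [(0.72, [0.4304, 0.4471, 0.0045])]
wrist {'fx': 368.49460964395047, 'fy': 368.49460964395047, 'cx': 281.5027532212391, 'cy': 210.71225878938685, 'k1': -0.0908123021942373, 'mount': array([[ 9.99999954e-01,  2.49637337e-04, -1.72676422e-04,
        -3.88583968e-04],
       [ 2.28599076e-04, -2.45117223e-01,  9.69493422e-01,
        -1.80215265e-01],
       [ 1.99695791e-04, -9.69493417e-01, -2.45117269e-01,
         7.02186593e-02],
       [ 0.00000000e+00,  0.00000000e+00,  0.00000000e+00,
         1.00000000e+00]])}
mill []
drum_axis []
crank_grip []
tray_post []
pan_rim []
cover []
tube_rack []
reagent_bottle []
slide_box [(0.7, [0.4277, 0.4469, 0.0021])]
1.5
```

View pictures.

View pics/scene0.png

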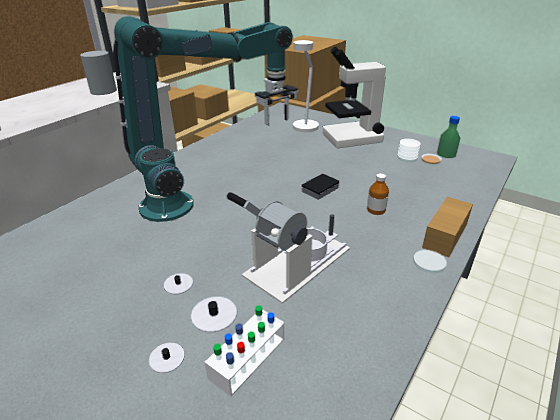

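View pics/top0.png

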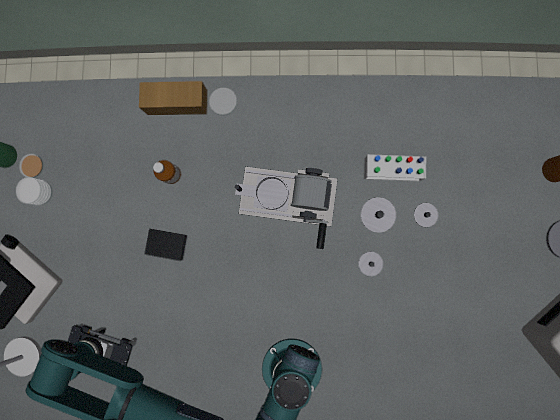

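```bash
cat > h.py <<'E'
import numpy as np, cv2
from bench import robot
def proj(s,P,W=None):
    W=s["world_from_camera"] if W is None else W
    p=(np.linalg.inv(W)@np.append(P,1))[:3]; x,y=p[:2]/p[2]; f=1+s["k1"]*(x*x+y*y)
    return np.array([s["fx"]*x*f+s["cx"],s["fy"]*y*f+s["cy"]])
def ray(s,uv,W=None):
    W=s["world_from_camera"] if W is None else W
    K=np.array([[s["fx"],0,s["cx"]],[0,s["fy"],s["cy"]],[0,0,1]])
    n=cv2.undistortPoints(np.array([[uv]],float),K,np.array([s["k1"],0,0,0,0]))[0,0]
    d=W[:3,:3]@np.array([n[0],n[1],1]); return W[:3,3],d/np.linalg.norm(d)
def atz(s,uv,z,W=None):
    o,d=ray(s,uv,W); return o+d*(z-o[2])/d[2]
def tri(rs):
    A=sum(np.eye(3)-np.outer(d,d) for o,d in rs); b=sum((np.eye(3)-np.outer(d,d))@o for o,d in rs)
    return np.linalg.solve(A,b)
def wristW(s,o):
    from scipy.spatial.transform import Rotation as R
    T=np.eye(4); T[:3,:3]=R.from_euler('xyz',o["ee_rot"]).as_matrix(); T[:3,3]=o["tool_pos"]; return T@s["mount"]
def mill(P0,yaw,m):
    c,s=np.cos(yaw),np.sin(yaw); return np.array([P0[0]+c*m[0]-s*m[1],P0[1]+s*m[0]+c*m[1],m[2]])
E
python3 - <<'E'
from h import *
t=robot.snapshot("top"); s=robot.snapshot("scene")
import pickle; pickle.dump((t,s),open("s0.pkl","wb"))
a=cv2.resize(t["color"][140:300,220:440],None,fx=3.6,fy=3.6,interpolation=cv2.INTER_CUBIC)
b=cv2.resize(s["color"][180:390,140:360],None,fx=2.8,fy=2.8,interpolation=cv2.INTER_CUBIC)
cv2.imwrite("pics/t1.png",a);cv2.imwrite("pics/s1.png",b)
g=cv2.cvtColor(t["color"],cv2.COLOR_BGR2GRAY)
_,th=cv2.threshold(g,150,255,0)
for c in cv2.findContours(th,0,1)[0]:
    if cv2.contourArea(c)>250:
        (x,y),(w,h),an=cv2.minAreaRect(c)
        P=atz(t,(x,y),.012); Q=atz(t,(x+1,y),.012); k=np.linalg.norm(P-Q); print((round(x,1),round(y,1)),round(w*k*1e3),round(h*k*1e3),round(an),P.round(3))
E
```

```text
(21.0, 356.5) 143 138 45 [0.018 0.986 0.012]
(27.8, 189.8) 93 101 11 [0.629 0.975 0.012]
(271.3, 193.6) 251 168 8 [0.611 0.072 0.012]
(396.3, 167.2) 206 86 2 [ 0.704 -0.371  0.012]
```

View pics/t1.png

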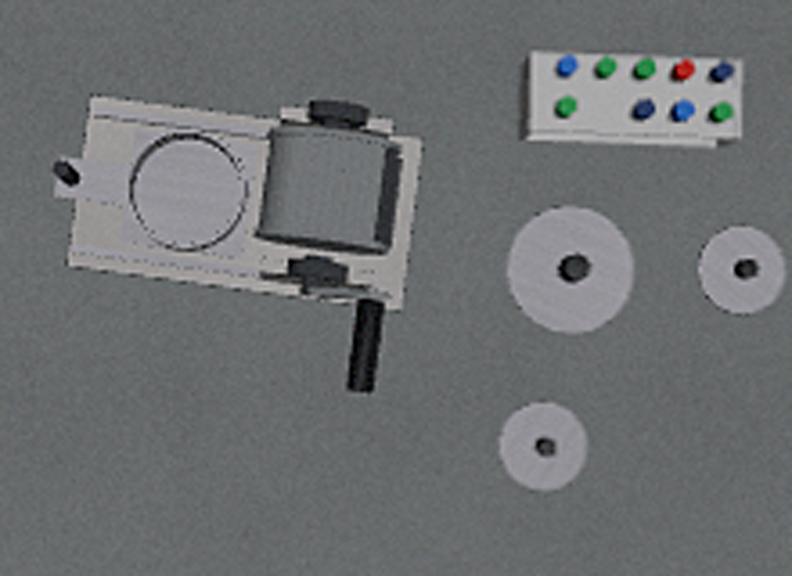

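View pics/s1.png

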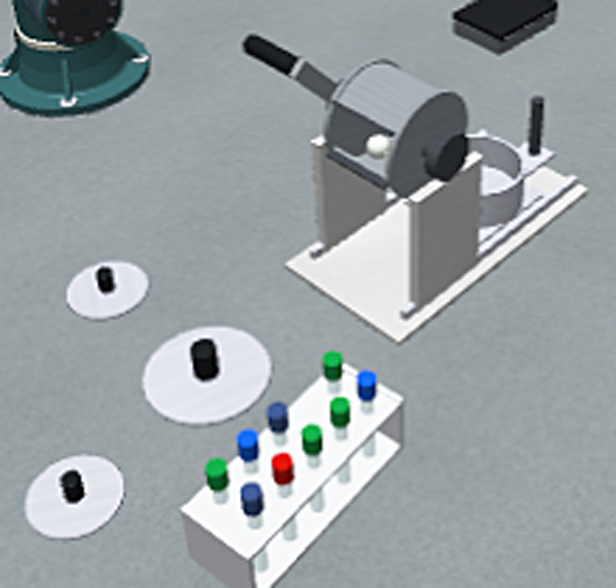

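```bash
python3 - <<'E'
from h import *
import pickle; t,s=pickle.load(open("s0.pkl","rb"))
for n,a,b in [("post top",(60,167),(538,100)),("knob top",(577,268),(204,345)),("handle out end",(361,388),(252,45)),("handle in end",(370,303),(292,70)),("base cornerA -x-y",(402,309),(288,265)),("base corner +x-y",(421,139),(400,341))]:
    ra=ray(t,(220+a[0]/3.6,140+a[1]/3.6)); rb=ray(s,(140+b[0]/2.8,180+b[1]/2.8)); print(n,tri([ra,rb]).round(4))
# disc edge fits
for n,w in [("big",(570,268)),("s1",(742,269)),("s2",(543,446))]:
    print(n,atz(t,(220+w[0]/3.6,140+w[1]/3.6),.012).round(4))
f=lambda x,y:atz(t,(220+x/3.6,140+y/3.6),.012)
print("dia",np.linalg.norm(f(508,268)-f(633,268)),np.linalg.norm(f(699,269)-f(785,269)),np.linalg.norm(f(500,446)-f(586,446)))
P0=np.array([.5946,-.0585])
for yaw in [-.13]:
  for m in [(0,.115,.076),(0,.255,.076),(0,.14,.066),(-.085,-.09,.01),(.085,-.09,.01),(-.13,-.07*np.cos(.88),.185+.07*np.sin(.88)),(-.165,-.07*np.cos(.88),.185+.07*np.sin(.88))]: print(m,mill(P0,yaw,m).round(4), ((proj(t,mill(P0,yaw,m))-[220,140])*3.6).round())
E
```

```text
post top [0.6278 0.1842 0.0915]
knob top [ 0.5365 -0.3022  0.0467]
handle out end [ 0.4273 -0.0844  0.2358]
handle in end [ 0.4943 -0.0946  0.2349]
base cornerA -x-y [ 0.5    -0.1383  0.0061]
base corner +x-y [ 0.6662 -0.1594  0.0061]
big [ 0.5368 -0.3043  0.012 ]
s1 [ 0.5357 -0.4728  0.012 ]
s2 [ 0.3642 -0.2761  0.012 ]
dia 0.1220572069475219 0.08466849177307481 0.08336633890968004
(0, 0.115, 0.076) [0.6095 0.0555 0.076 ] [198. 187.]
(0, 0.255, 0.076) [0.6277 0.1943 0.076 ] [ 51. 168.]
(0, 0.14, 0.066) [0.6127 0.0803 0.066 ] [172. 185.]
(-0.085, -0.09, 0.01) [ 0.4987 -0.1367  0.01  ] [398. 307.]
(0.085, -0.09, 0.01) [ 0.6672 -0.1588  0.01  ] [419. 136.]
(-0.13, np.float64(-0.04460058009390062), np.float64(0.23895172152292785)) [ 0.4599 -0.0859  0.239 ] [361. 346.]
(-0.165, np.float64(-0.04460058009390062), np.float64(0.23895172152292785)) [ 0.4252 -0.0813  0.239 ] [355. 388.]
```

```bash
cat > go.py <<'E'
# print shift in tool axes (mm), turn about tool y (deg) from measured pose to a target pos & yaw (tool down)
from h import *
import sys
from scipy.spatial.transform import Rotation as R
def plan(tgt,yaw):
    o=robot.get_obs(); Rm=R.from_euler('xyz',o["ee_rot"])
    d=Rm.inv().apply(np.array(tgt)-o["tool_pos"])*1e3
    Rt=R.from_euler('xyz',[-np.pi/2,0,yaw]); rv=(Rm.inv()*Rt).as_rotvec(degrees=True)
    print("t",round(o["time"],2),"pos",o["tool_pos"].round(4),"rot",o["ee_rot"].round(3),"w",round(o["width"],4),"F",o["wrist_force"].round(1),"\n shift",d.round(1),"turn",rv.round(1))
if __name__=="__main__":
    a=[float(v) for v in sys.argv[1:]]; plan(a[:3],a[3])
E
python3 go.py .626 .1825 .2 -.13; python3 -m creep '[[-100,0,-275,0,81,0,0],[-198,4,-548,0,81,0,0],[-198,4,-548,0,81,0,0],[-198,4,-548,0,81,0,0],[-198,4,-548,0,81,0,0]]'; python3 go.py .626 .1825 .2 -.13
```

```text
t 1.6 pos [0.1551 0.5277 0.2055] rot [-1.571 -0.     1.285] w 0.0938 F [-0.4  0.4  0.6] 
 shift [-198.4    5.5 -549.1] turn [-0.  81.1  0. ]
time: 2.22
tool_pos: [0.4085, 0.3416, 0.2038]
ee_rot: [-1.57, -0.001, 0.341]
wrist_force: [-0.4, 0.6, -0.5]
width: 0.094
t 2.23 pos [0.4085 0.3416 0.2038] rot [-1.57e+00 -1.00e-03  3.41e-01] w 0.094 F [-0.4  0.6 -0.5] 
 shift [ 151.7    3.8 -222.7] turn [-0. 27.  0.]
```

```bash
python3 -m creep '[[152,4,-223,0,27,0,0],[152,4,-223,0,27,0,0],[152,4,-223,0,27,0,0],[152,4,-223,0,27,0,0],[152,4,-223,0,27,0,0]]'; python3 - <<'E'
from h import *
from go import plan
plan([.626,.1825,.057],-.13)
o=robot.get_obs(); s=robot.snapshot("wrist"); cv2.imwrite("pics/w1.png",s["color"])
for c in ["wrist","top","scene"]:
  if c!="wrist": robot.snapshot(c)
  print([(round(d["p"],2),[round(float(v),4) for v in d["point"]]) for d in robot.landmark_of("tray_post",c)])
print(proj(s,[.626,.1825,.096],wristW(s,o)))
E
```

```text
time: 2.85
tool_pos: [0.628, 0.1821, 0.1982]
ee_rot: [-1.572, 0.001, -0.128]
wrist_force: [-0.0, 0.1, -0.2]
width: 0.0943
t 2.85 pos [0.628  0.1821 0.1982] rot [-1.572e+00  1.000e-03 -1.280e-01] w 0.0943 F [-0.   0.1 -0.2] 
 shift [ -1.9 141.3   0.3] turn [ 0.   0.1 -0.1]
[(0.87, [0.6298, 0.185, 0.075])]
[(0.86, [0.6262, 0.1826, 0.0707])]
[(0.58, [0.6238, 0.1814, 0.0746])]
[278.28088647 209.12097509]
```

View pics/w1.png

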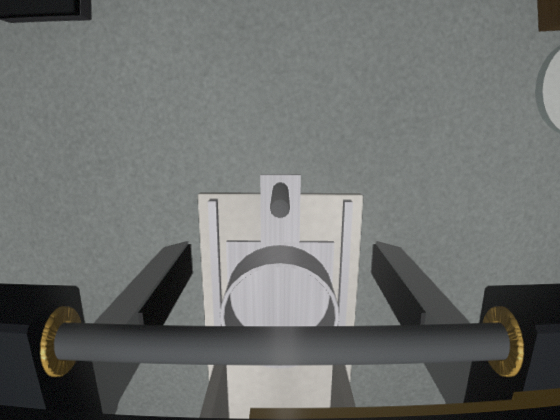

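Wrist view: the post stands at about (280,205), midway between the fingers and where I predicted it (278,209). The pan is behind it at (280,300). I'll descend and grip.

```bash
python3 -m creep '[[0,50,0,0,0,0,0],[0,100,0,0,0,0,0],[0,141,0,0,0,0,0],[0,141,0,0,0,255,0],[0,141,0,0,0,0,0]]' | head -3; python3 go.py .6095 .0555 .057 -.13
```

```text
time: 3.78
tool_pos: [0.5945, 0.1836, 0.0391]
ee_rot: [-1.585, 0.049, -0.117]
t 3.77 pos [0.5945 0.1836 0.0391] rot [-1.585  0.049 -0.117] w 0.0938 F [-0.7 -0.1 -2.5] 
 shift [  28.9  -17.6 -125.8] turn [ 0.8  0.8 -2.8]
```

I put 255 in the turn column of the fourth row instead of the closure column, so the tool tilted briefly. The forces stayed small. I'll hold still and check the pose before going on.

```bash
python3 -m creep '[[0,0,0,0,0,0,0]]'; python3 - <<'E'
from h import *
from go import plan
plan([.626,.1825,.057],-.13)
o=robot.get_obs(); s=robot.snapshot("wrist"); cv2.imwrite("pics/w2.png",s["color"])
s=robot.snapshot("scene"); cv2.imwrite("pics/s2.png",cv2.resize(s["color"][150:320,180:400],None,fx=3.2,fy=3.2))
E
```

```text
time: 3.9
tool_pos: [0.623, 0.1853, 0.0548]
ee_rot: [-1.573, 0.005, -0.123]
wrist_force: [0.6, -0.6, 0.4]
width: 0.0939
t 3.9 pos [0.623  0.1853 0.0548] rot [-1.573  0.005 -0.123] w 0.0939 F [ 0.6 -0.6  0.4] 
 shift [ 3.3 -2.2 -2.4] turn [ 0.1  0.4 -0.3]
```

View pics/w2.png

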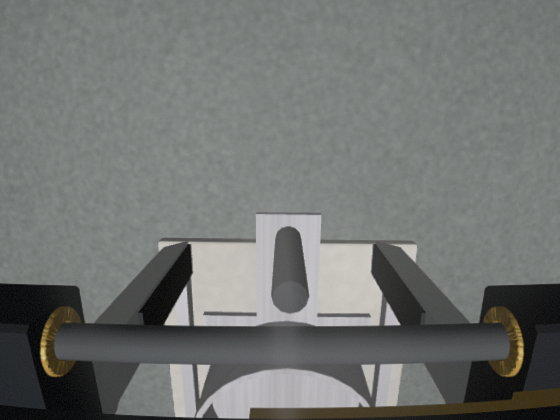

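View pics/s2.png

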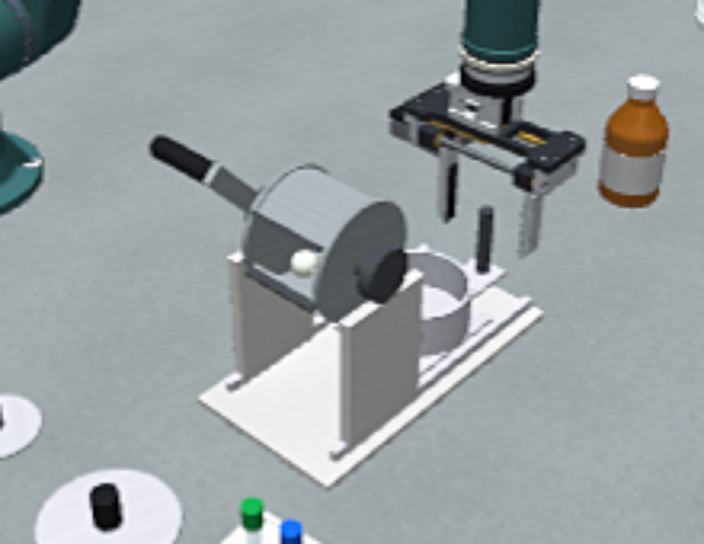

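No harm done: the tray and mill look unmoved, and the post is at (289,270), between the fingers. Closing now.

```bash
python3 -m creep '[[2,-2,-2,0,0,0,255],[2,-2,-2,0,0,0,255],[2,-2,-2,0,0,0,255],[2,-2,-2,0,0,0,255],[2,-2,-2,0,0,0,255]]'; python3 go.py .6095 .0555 .057 -.13
```

```text
time: 4.62
tool_pos: [0.6276, 0.1828, 0.0604]
ee_rot: [-1.571, 0.0, -0.124]
wrist_force: [0.7, 0.6, -0.8]
width: 0.0474
t 4.62 pos [0.6276 0.1828 0.0604] rot [-1.571  0.    -0.124] w 0.0474 F [ 0.7  0.6 -0.8] 
 shift [  -2.2    3.4 -128.5] turn [-0.   0.4 -0. ]
```

```bash
python3 -m creep '[[0,0,0,0,0,0,255],[0,0,0,0,0,0,255],[0,0,0,0,0,0,255],[0,0,0,0,0,0,255],[0,0,0,0,0,0,255]]'; python3 go.py .6095 .0555 .057 -.13
```

```text
time: 5.25
tool_pos: [0.6264, 0.1829, 0.0604]
ee_rot: [-1.571, 0.003, -0.123]
wrist_force: [-5.2, 0.2, 2.4]
width: 0.015
t 5.25 pos [0.6264 0.1829 0.0604] rot [-1.571  0.003 -0.123] w 0.015 F [-5.2  0.2  2.4] 
 shift [  -1.1    3.5 -128.5] turn [ 0.   0.4 -0.2]
```

```bash
python3 -m creep '[[0,0,-25,0,0,0,255],[0,0,-50,0,0,0,255],[0,0,-75,0,0,0,255],[-1,0,-100,0,0,0,255],[-1,0,-125,0,0,0,255]]'; python3 -m creep '[[0,0,-5,0,0,0,255],[0,0,-5,0,0,0,255]]'; python3 go.py .6095 .0555 .057 -.13
```

```text
time: 5.88
tool_pos: [0.6099, 0.0598, 0.0604]
ee_rot: [-1.568, 0.003, -0.123]
wrist_force: [-5.0, 3.7, 1.7]
width: 0.0156
time: 6.12
tool_pos: [0.609, 0.0533, 0.0604]
ee_rot: [-1.571, 0.003, -0.125]
wrist_force: [-6.4, -1.8, 2.8]
width: 0.0155
t 6.12 pos [0.609  0.0533 0.0604] rot [-1.571  0.003 -0.125] w 0.0155 F [-6.4 -1.8  2.8] 
 shift [0.2 3.4 2.3] turn [ 0.   0.3 -0.2]
```

```bash
python3 -m creep '[[0,0,0,0,0,0,60],[0,0,0,0,0,0,60],[0,0,0,0,0,0,60],[0,-20,0,0,0,0,0],[0,-80,0,0,0,0,0]]'; python3 - <<'E'
from h import *
from go import plan
plan([.45,-.0846,.32],1.44)
s=robot.snapshot("scene"); cv2.imwrite("pics/s3.png",cv2.resize(s["color"][150:320,180:400],None,fx=3.2,fy=3.2))
for n in ("tray_post","crank_grip"): print(n,[(round(d["p"],2),[round(float(v),4) for v in d["point"]]) for d in robot.landmark_of(n,"scene")])
E
```

```text
time: 6.75
tool_pos: [0.6081, 0.0539, 0.1366]
ee_rot: [-1.572, 0.009, -0.124]
wrist_force: [0.2, 0.2, -0.2]
width: 0.0621
t 6.75 pos [0.6081 0.0539 0.1366] rot [-1.572  0.009 -0.124] w 0.0621 F [ 0.2  0.2 -0.2] 
 shift [-141.5 -181.9 -157.2] turn [ -0.4 -89.6  -0.5]
tray_post []
crank_grip [(0.78, [0.461, -0.0904, 0.2411])]
```

View pics/s3.png

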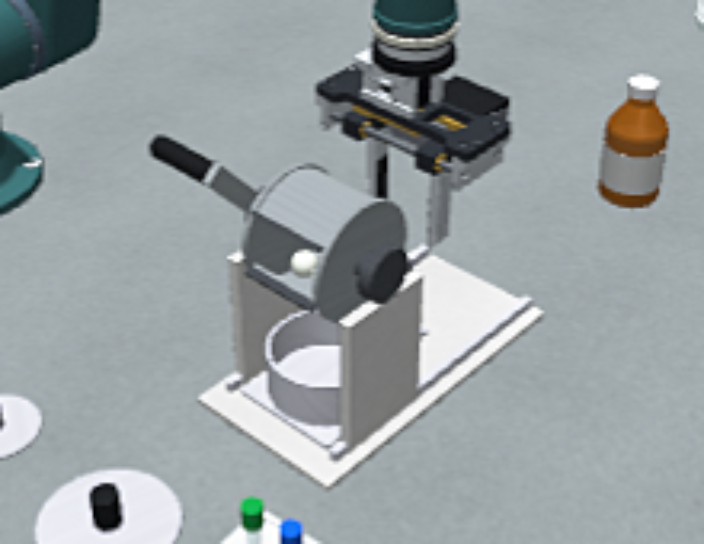

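The pan is now under the drum, at crop (310,360). I'll rise and go over to the crank.

```bash
python3 -m creep '[[0,-60,0,0,0,0,0],[0,-120,0,0,-10,0,0],[0,-182,0,0,-20,0,0],[-40,-182,-40,0,-30,0,0],[-80,-182,-80,0,-40,0,0]]' | head -3; python3 go.py .45 -.0846 .32 1.44
```

```text
time: 7.52
tool_pos: [0.5214, -0.0163, 0.3222]
ee_rot: [-1.572, -0.0, 0.581]
t 7.53 pos [ 0.5214 -0.0163  0.3222] rot [-1.572 -0.     0.581] w 0.094 F [ 0.3 -1.3  1.3] 
 shift [-97.2   2.2 -17.9] turn [  0.  -49.2  -0. ]
```

```bash
python3 -m creep '[[-50,2,-10,0,-10,0,0],[-97,2,-18,0,-20,0,0],[-97,2,-18,0,-30,0,0],[-97,2,-18,0,-40,0,0],[-97,2,-18,0,-49,0,0]]' | head -3; python3 - <<'E'
from h import *
from go import plan
plan([.45,-.0846,.22],1.44)
o=robot.get_obs(); s=robot.snapshot("wrist"); cv2.imwrite("pics/w3.png",s["color"])
W=wristW(s,o)
for c in ["wrist","top"]:
  if c!="wrist": robot.snapshot(c)
  print([(round(d["p"],2),[round(float(v),4) for v in d["point"]]) for d in robot.landmark_of("crank_grip",c)])
for m in [(-.165,-.0446,.239),(-.13,-.0446,.239),(-.09,-.0446,.239)]: print(proj(s,mill([.5946,-.0585],-.13,m),W).round())
E
```

```text
time: 8.15
tool_pos: [0.4495, -0.0836, 0.3194]
ee_rot: [-1.569, -0.0, 1.434]
t 8.15 pos [ 0.4495 -0.0836  0.3194] rot [-1.569 -0.     1.434] w 0.0941 F [-0.4  0.  -1.2] 
 shift [-0.9 99.4 -0.7] turn [-0.1 -0.3  0. ]
[(0.62, [0.4567, -0.086, 0.2376])]
[]
[281. 184.]
[281. 231.]
[281. 280.]
```

View pics/w3.png

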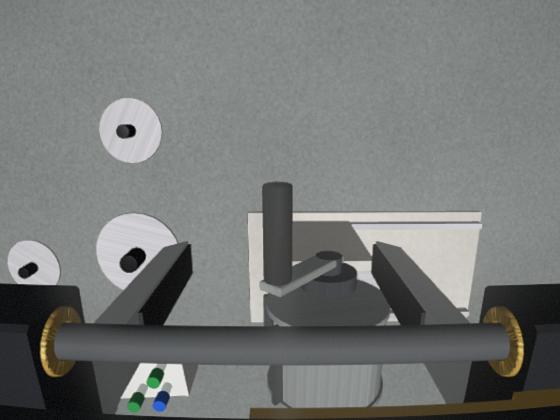

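Wrist view: the handle runs from (278,184) to (275,285), centred between the fingers and within 5 px of my prediction. Descend and grip.

```bash
python3 -m creep '[[-2,50,0,0,0,0,0],[-2,99,0,0,0,0,100],[-2,99,0,0,0,0,255],[-2,99,0,0,0,0,255],[-2,99,0,0,0,0,255]]' | head -2;python3 -m creep '[[0,0,0,0,0,0,255],[0,0,0,0,0,0,255],[0,0,0,0,0,0,255],[0,0,0,0,0,0,255],[0,0,0,0,0,0,255]]'; python3 go.py .45 -.0846 .22 1.44
```

```text
time: 8.98
tool_pos: [0.4512, -0.0859, 0.2251]
time: 9.6
tool_pos: [0.4494, -0.0866, 0.2219]
ee_rot: [-1.571, 0.002, 1.429]
wrist_force: [-1.6, -3.8, 1.3]
width: 0.0213
t 9.6 pos [ 0.4494 -0.0866  0.2219] rot [-1.571  0.002  1.429] w 0.0213 F [-1.6 -3.8  1.3] 
 shift [ 2.1  1.9 -0.3] turn [ 0.  -0.7 -0.1]
```

Gripped, with an opening of 21 mm against the 22 mm bar. Now turn the crank along its arc.

```bash
python3 -m creep '[[-6,6,0,0,0,0,255],[-12,13,0,0,0,0,255],[-17,20,0,0,0,0,255],[-20,28,0,0,0,0,255],[-23,36,0,0,0,0,255]]'; python3 -m creep '[[-2,9,0,0,0,0,255],[-2,18,0,0,0,0,255],[-2,26,0,0,0,0,255],[0,35,0,0,0,0,255],[3,43,0,0,0,0,255]]'
```

```text
time: 10.22
tool_pos: [0.4468, -0.1064, 0.1878]
ee_rot: [-1.573, -0.004, 1.431]
wrist_force: [-3.0, 2.3, 9.4]
width: 0.0215
time: 10.85
tool_pos: [0.4463, -0.1096, 0.1443]
ee_rot: [-1.573, 0.01, 1.427]
wrist_force: [-4.3, -14.4, 5.5]
width: 0.021
```

```bash
python3 -m creep '[[4,8,0,0,0,0,255],[9,15,0,0,0,0,255],[14,22,0,0,0,0,255],[20,28,0,0,0,0,255],[20,28,0,0,0,0,255]]'; python3 - <<'E'
from h import *
for c in ["scene","top"]:
  s=robot.snapshot(c); 
  for n in ("crank_grip","ball1"): print(c,n,[(round(d["p"],2),[round(float(v),4) for v in d["point"]]) for d in robot.landmark_of(n,c)])
  if c=="scene": cv2.imwrite("pics/s4.png",cv2.resize(s["color"][150:320,180:400],None,fx=3.2,fy=3.2))
E
```

```text
time: 11.48
tool_pos: [0.4477, -0.0974, 0.111]
ee_rot: [-1.569, 0.025, 1.425]
wrist_force: [2.7, -35.8, -17.4]
width: 0.0215
scene crank_grip [(0.81, [0.4554, -0.0998, 0.147]), (0.51, [0.5411, -0.2988, 0.0084])]
scene ball1 [(0.74, [0.5934, -0.0612, 0.0035]), (0.53, [0.5686, -0.0864, 0.0338])]
top crank_grip []
top ball1 []
```

View pics/s4.png

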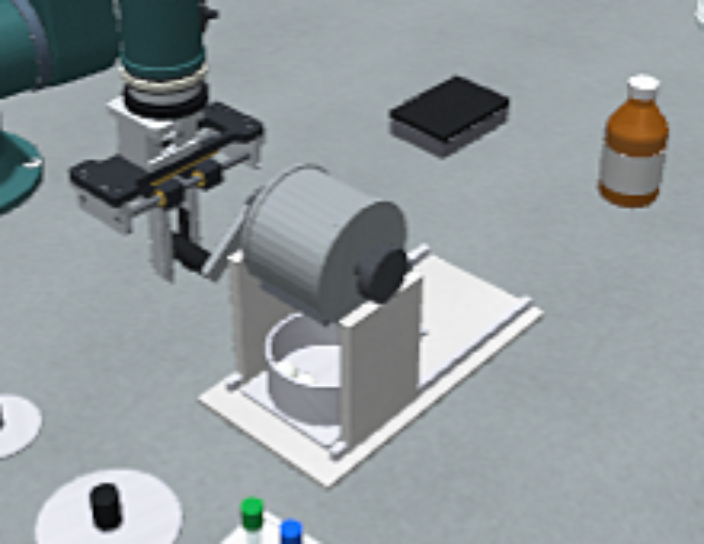

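```bash
python3 - <<'E'
from h import *
import pickle; t,s=pickle.load(open("s0.pkl","rb"))
o=robot.get_obs(); print(o["wrist_force"].round(1),o["wrist_torque"].round(2),o["tool_pos"].round(4),o["time"])
f=lambda P:((proj(s,P)-[180,150])*3.2).round()
for d in [2.7,2.8,2.9,3.0,3.1,3.2]:
    e=2.27-d
    print(d,*[f(mill([.5946,-.0585],-.13,(mx,-.07*np.cos(e),.185+.07*np.sin(e)))) for mx in (-.165,-.13,-.09)])
sc=robot.snapshot("scene"); cv2.imwrite("pics/s5.png",cv2.resize(sc["color"][195:295,215:315],None,fx=6,fy=6,interpolation=cv2.INTER_CUBIC))
E
```

```text
[  2.1 -35.2 -17.1] [-5.36 -0.34  0.21] [ 0.4477 -0.0974  0.111 ] 11.775
2.7 [150. 226.] [174. 240.] [204. 258.]
2.8 [153. 230.] [178. 244.] [207. 262.]
2.9 [156. 233.] [181. 248.] [210. 265.]
3.0 [160. 236.] [185. 250.] [214. 267.]
3.1 [165. 238.] [189. 252.] [219. 269.]
3.2 [169. 239.] [194. 253.] [223. 271.]
```

View pics/s5.png

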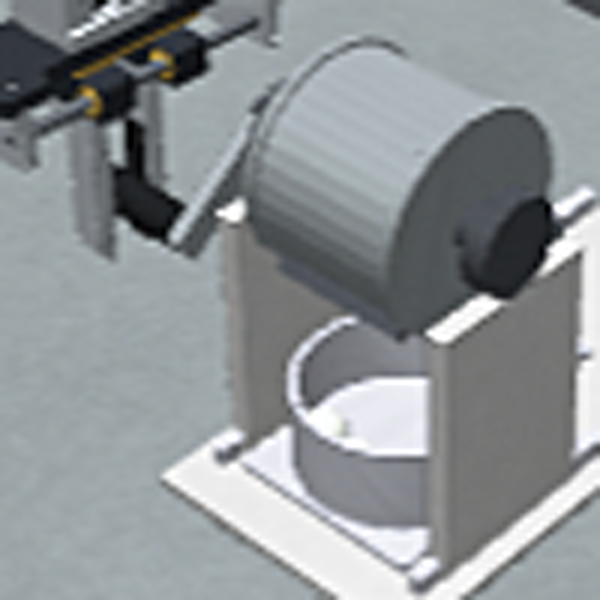

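The handle's inner end at crop (172,222) puts the drum near 2.78 rad. The bar has slipped about 20 mm up the pads, and the remaining force is purely radial. Two balls show in the pan. I'll let go, rise and push the handle down from above with shut fingers.

```bash
python3 -m creep '[[-10,0,0,0,0,0,100],[-14,0,0,0,0,0,100],[-14,0,0,0,0,0,100],[-14,-45,0,0,0,0,100],[-14,-90,0,0,0,0,100]]'; python3 - <<'E'
from h import *
from go import plan
print(mill([.5946,-.0585],-.13,(-.14,-.054,0)))
plan(mill([.5946,-.0585],-.13,(-.14,-.054,.2)),1.44)
o=robot.get_obs(); s=robot.snapshot("wrist"); cv2.imwrite("pics/w4.png",s["color"])
for d in (2.7,2.8,2.9,3.0,3.1):
    e=2.27-d; print(d,*[proj(s,mill([.5946,-.0585],-.13,(mx,-.07*np.cos(e),.185+.07*np.sin(e))),wristW(s,o)).round() for mx in (-.165,-.09)])
s=robot.snapshot("scene");cv2.imwrite("pics/s6.png",cv2.resize(s["color"][195:295,215:315],None,fx=6,fy=6,interpolation=cv2.INTER_CUBIC))
E
```

```text
time: 12.45
tool_pos: [0.4472, -0.098, 0.2054]
ee_rot: [-1.57, -0.001, 1.431]
wrist_force: [0.8, 1.0, -1.3]
width: 0.0572
[ 0.44878109 -0.09389556  0.        ]
t 12.45 pos [ 0.4472 -0.098   0.2054] rot [-1.570e+00 -1.000e-03  1.431e+00] w 0.0572 F [ 0.8  1.  -1.3] 
 shift [ 4.3  5.4 -1. ] turn [-0.1 -0.5  0.1]
2.7 [273. 193.] [275. 300.]
2.8 [279. 191.] [280. 296.]
2.9 [284. 189.] [285. 292.]
3.0 [291. 188.] [291. 288.]
3.1 [298. 186.] [297. 285.]
```

View pics/w4.png

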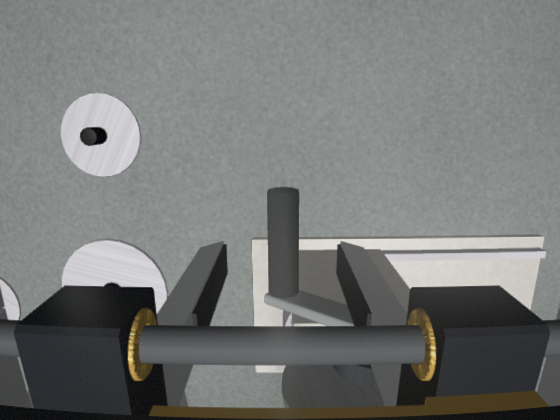

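View pics/s6.png

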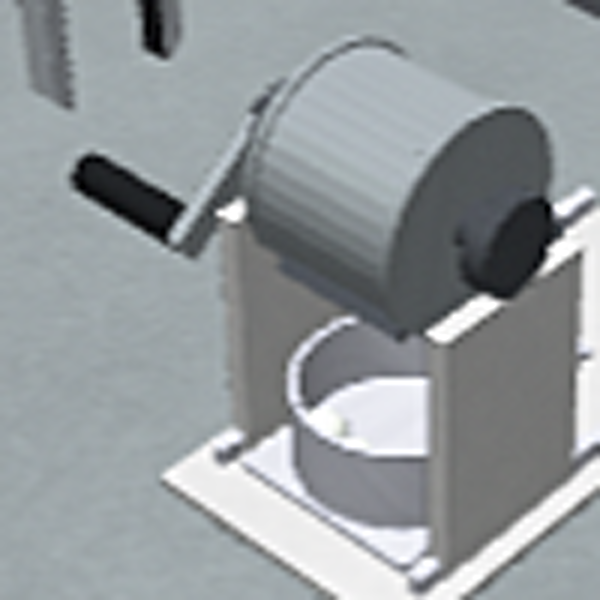

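The handle is at wrist (284,188–295), so the drum is about 2.83 rad. Shut the fingers and press down to the handle height for 3.15.

```bash
python3 -m creep '[[6,0,0,0,0,0,255],[6,0,0,0,0,0,255],[6,5,0,0,0,0,255],[6,15,0,0,0,0,255],[6,30,0,0,0,0,255]]';python3 -m creep '[[0,7,0,0,0,0,255],[0,14,0,0,0,0,255],[1,21,0,0,0,0,255],[2,28,0,0,0,0,255],[3,34,0,0,0,0,255]]'
```

```text
time: 13.18
tool_pos: [0.4482, -0.0934, 0.1733]
ee_rot: [-1.57, -0.0, 1.429]
wrist_force: [0.6, 0.8, -0.4]
width: 0.011
time: 13.8
tool_pos: [0.4497, -0.0857, 0.1436]
ee_rot: [-1.573, -0.01, 1.432]
wrist_force: [-4.1, 15.0, 19.0]
width: 0.0004
```

```bash
python3 - <<'E'
from h import *
s=robot.snapshot("scene");cv2.imwrite("pics/s7.png",cv2.resize(s["color"][195:295,215:315],None,fx=6,fy=6,interpolation=cv2.INTER_CUBIC))
for d in (2.8,2.9,3.0,3.1,3.2,3.3):
    e=2.27-d; print(d,*[((proj(s,mill([.5946,-.0585],-.13,(mx,-.07*np.cos(e),.185+.07*np.sin(e))))-[215,195])*6).round() for mx in (-.165,-.09)])
print(robot.get_obs()["wrist_force"])
E
```

```text
2.8 [ 76. 161.] [178. 220.]
2.9 [ 83. 167.] [185. 227.]
3.0 [ 90. 172.] [192. 231.]
3.1 [ 98. 176.] [200. 235.]
3.2 [107. 178.] [208. 237.]
3.3 [116. 179.] [217. 238.]
[-1.81057392  9.75991927 10.8860333 ]
```

View pics/s7.png

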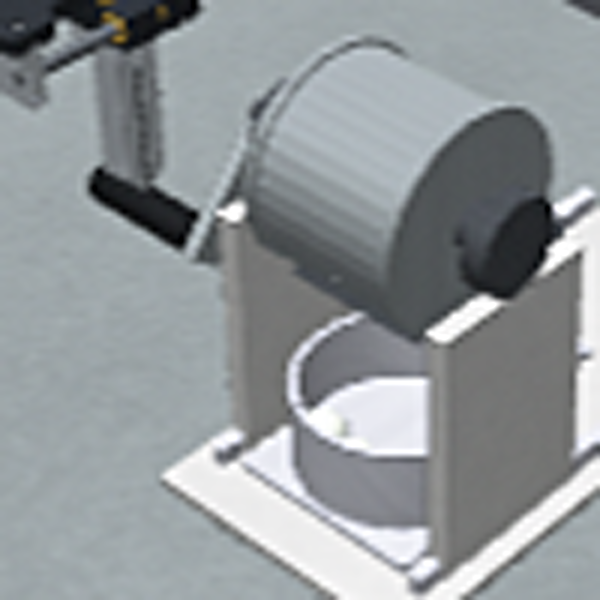

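Bar ends at (97,183) and (195,235) put the drum at about 3.07. Press 5 mm more, then lift off.

```bash
python3 -m creep '[[1,3,0,0,0,0,255],[3,6,0,0,0,0,255],[3,6,0,0,0,0,255],[3,-20,0,0,0,0,255],[3,-60,0,0,0,0,255]]'; python3 - <<'E'
from h import *
s=robot.snapshot("scene");
a=cv2.resize(s["color"][225:295,235:305],None,fx=8,fy=8,interpolation=cv2.INTER_CUBIC).astype(float)
cv2.imwrite("pics/s9.png",np.clip((a-60)*1.3,0,255))
for n in ("ball1","crank_grip"): print(n,[(round(d["p"],2),[round(float(v),4) for v in d["point"]]) for d in robot.landmark_of(n,"scene")],[(round(d["p"],2),[round(float(v),4) for v in d["point"]]) for d in robot.spot_in(n,"scene")])
E
```

```text
time: 14.48
tool_pos: [0.4484, -0.0869, 0.2]
ee_rot: [-1.568, -0.001, 1.43]
wrist_force: [0.7, -0.5, 0.6]
width: 0.0005
ball1 [(0.48, [0.5674, -0.0898, 0.0319]), (0.2, [0.5955, -0.0602, 0.0058])] [(0.53, [0.6012, -0.0927, 0.2123])]
crank_grip [(0.86, [0.4618, -0.0831, 0.1299])] [(0.68, [0.5984, -0.0911, 0.2129])][ WARN:0@1.171] global loadsave.cpp:1063 imwrite_ Unsupported depth image for selected encoder is fallbacked to CV_8U.
```

View pics/s9.png

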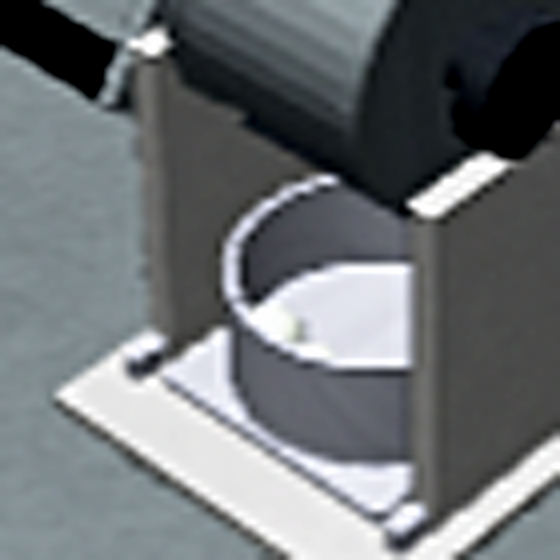

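The crank now reads about 3.19 rad, and at least one ball shows in the pan at (290,325). The near cheek hides the rest, so I'll count them once the tray is out. Back to the post.

```bash
python3 -m creep '[[0,-60,0,0,10,0,255],[0,-120,0,0,20,0,200],[40,-125,-40,0,30,0,0],[90,-125,-80,0,40,0,0],[140,-125,-120,0,50,0,0]]'|head -3; python3 go.py .609 .0535 .25 -.126
```

```text
time: 15.35
tool_pos: [0.5864, 0.0332, 0.3236]
ee_rot: [-1.57, 0.002, 0.55]
t 15.35 pos [0.5864 0.0332 0.3236] rot [-1.57   0.002  0.55 ] w 0.0368 F [ 0.3 -0.9  0.1] 
 shift [30.  73.5  5.4] turn [-0.  38.7 -0.1]
```

```bash
python3 -m creep '[[30,0,5,0,10,0,0],[30,0,5,0,20,0,0],[30,0,5,0,30,0,0],[30,50,5,0,39,0,0],[30,100,5,0,39,0,0]]'|head -3; python3 - <<'E'
from h import *
from go import plan
plan([.609,.0535,.058],-.126)
o=robot.get_obs(); s=robot.snapshot("wrist"); cv2.imwrite("pics/w5.png",s["color"])
print(proj(s,[.609,.0545,.096],wristW(s,o)))
s=robot.snapshot("scene"); cv2.imwrite("pics/s10.png",cv2.resize(s["color"][150:320,180:400],None,fx=3.2,fy=3.2))
E
```

```text
time: 15.98
tool_pos: [0.6079, 0.0524, 0.2225]
ee_rot: [-1.571, 0.002, -0.125]
t 15.97 pos [0.6079 0.0524 0.2225] rot [-1.571  0.002 -0.125] w 0.0874 F [ 0.2  0.  -0.3] 
 shift [  1.2 164.5   1.3] turn [ 0.   0.1 -0.1]
[281.93693249 199.91448798]
```

View pics/w5.png

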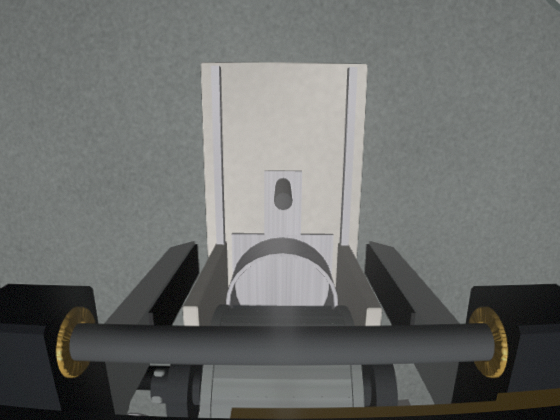

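View pics/s10.png

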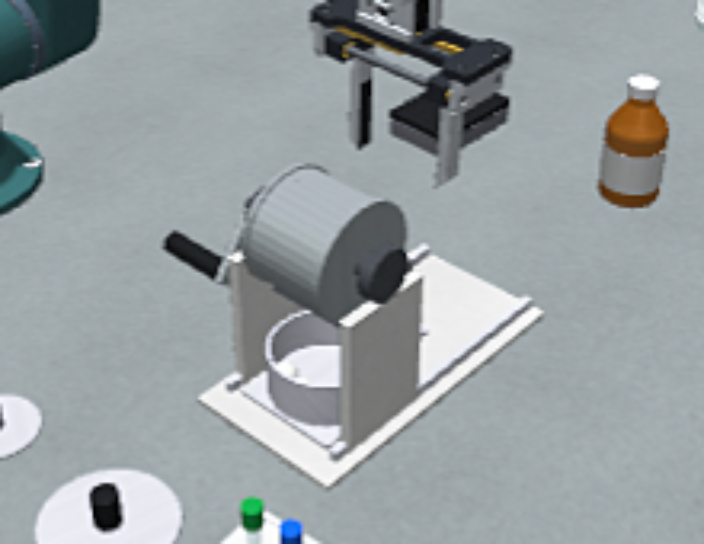

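Wrist view: the post's top is at (283,200), as predicted. The drum handle still reads about 3.15. Descend and grip.

```bash
python3 -m creep '[[1,55,1,0,0,0,60],[1,110,1,0,0,0,80],[1,160,1,0,0,0,100],[1,164,1,0,0,0,255],[1,164,1,0,0,0,255]]'|head -3;python3 -m creep '[[0,0,0,0,0,0,255],[0,0,0,0,0,0,255],[0,0,0,0,0,0,255],[0,0,0,0,0,0,255],[0,0,0,0,0,0,255]]'; python3 go.py .627 .194 .058 -.126
```

```text
time: 16.7
tool_pos: [0.6111, 0.0532, 0.0641]
ee_rot: [-1.57, -0.003, -0.124]
time: 17.32
tool_pos: [0.609, 0.0534, 0.0628]
ee_rot: [-1.571, 0.0, -0.124]
wrist_force: [-3.6, 0.8, 5.9]
width: 0.0156
t 17.32 pos [0.609  0.0534 0.0628] rot [-1.571  0.    -0.124] w 0.0156 F [-3.6  0.8  5.9] 
 shift [  0.5   4.9 141.8] turn [-0.   0.1 -0. ]
```

```bash
python3 -m creep '[[0,0,10,0,0,0,255],[0,0,28,0,0,0,255],[0,0,46,0,0,0,255],[0,0,64,0,0,0,255],[0,0,82,0,0,0,255]]'|head -3;python3 -m creep '[[0,0,18,0,0,0,255],[0,0,34,0,0,0,255],[0,0,46,0,0,0,255],[0,0,55,0,0,0,255],[0,0,61,0,0,0,255]]'; python3 -m creep '[[0,0,1,0,0,0,255],[0,0,0,0,0,0,255]]'
```

```text
time: 17.95
tool_pos: [0.6199, 0.1343, 0.0628]
ee_rot: [-1.572, -0.001, -0.124]
time: 18.58
tool_pos: [0.6276, 0.1922, 0.0628]
ee_rot: [-1.578, -0.002, -0.124]
wrist_force: [-3.0, -15.1, 8.1]
width: 0.0151
time: 18.82
tool_pos: [0.6277, 0.1921, 0.0628]
ee_rot: [-1.576, -0.002, -0.125]
wrist_force: [-1.0, -6.9, 6.6]
width: 0.0156
```

The tray is at its outer stop: 140 mm of travel and the force rose. Release, rise, look.

```bash
python3 -m creep '[[0,0,0,0,0,0,60],[0,0,0,0,0,0,60],[0,0,0,0,0,0,60],[0,-30,0,0,0,0,60],[0,-90,0,0,0,0,60]]'|head -3; python3 -m creep '[[0,-60,0,0,0,0,60],[0,-100,0,0,0,0,60],[0,-100,0,0,0,0,60]]'|head -3;python3 - <<'E'
from h import *
o=robot.get_obs(); s=robot.snapshot("wrist"); cv2.imwrite("pics/w6.png",s["color"])
print([(round(d["p"],2),[round(float(v),4) for v in d["point"]]) for d in robot.landmark_of("pan_rim","wrist")])
print("ball",[(round(d["p"],2),[round(float(v),4) for v in d["point"]]) for d in robot.landmark_of("ball1","wrist")])
P=mill([.5946,-.0585],-.13,(0,.14,.066)); print(P,proj(s,P,wristW(s,o)),o["tool_pos"])
s=robot.snapshot("scene"); cv2.imwrite("pics/s11.png",cv2.resize(s["color"][150:320,180:400],None,fx=3.2,fy=3.2))
for n in ("pan_rim","tray_post","ball1","crank_grip","cover"): print(n,[(round(d["p"],2),[round(float(v),4) for v in d["point"]]) for d in robot.landmark_of(n,"scene")])
E
```

```text
time: 19.45
tool_pos: [0.6247, 0.1951, 0.1478]
ee_rot: [-1.573, 0.009, -0.123]
time: 19.82
tool_pos: [0.6287, 0.1959, 0.2569]
ee_rot: [-1.567, -0.009, -0.123]
[(0.78, [0.6098, 0.0821, 0.0599])]
ball [(0.89, [0.5856, 0.0559, 0.0332]), (0.72, [0.6357, 0.0537, 0.0336]), (0.58, [0.6086, 0.0441, 0.0354])]
[0.61274878 0.08031867 0.066     ] [277.86895833 293.17088104] [0.62871465 0.195936   0.25685704]
pan_rim [(0.66, [0.6128, 0.0834, 0.0644])]
tray_post [(0.61, [0.6269, 0.1902, 0.0757])]
ball1 [(0.48, [0.6808, 0.4356, -0.0002])]
crank_grip [(0.59, [0.4629, -0.081, 0.1322])]
cover [(0.77, [0.5363, -0.4726, 0.0065]), (0.56, [0.5366, -0.3003, 0.0074]), (0.56, [0.3654, -0.2759, 0.0073])]
```

View pics/w6.png

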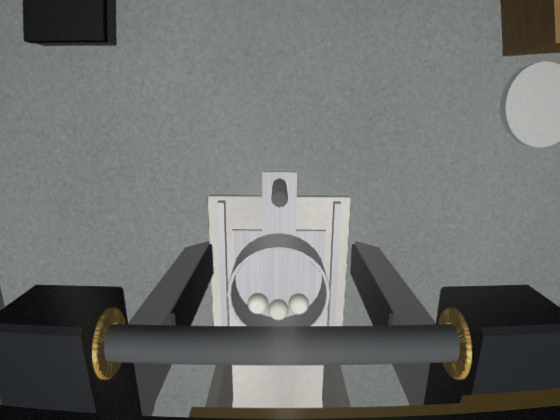

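View pics/s11.png

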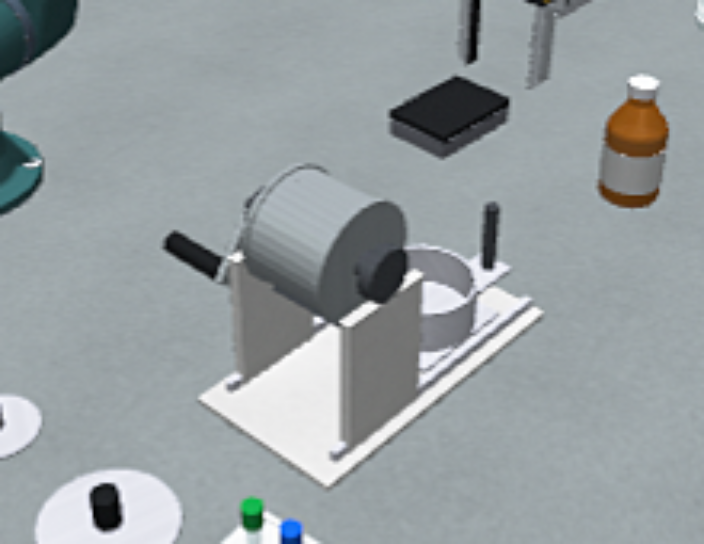

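All three balls lie in the pan, at wrist (258,304), (278,310) and (299,304), and the tray is fully out. I'll hover nearer the pan to measure the rim centre.

```bash
python3 -m creep '[[0,30,-45,0,0,0,0],[0,60,-87,0,0,0,0],[0,77,-87,0,0,0,0],[0,77,-87,0,0,0,0],[0,77,-87,0,0,0,0]]'|head -3;python3 - <<'E'
from h import *
import pickle
o=robot.get_obs(); s=robot.snapshot("wrist"); cv2.imwrite("pics/w7.png",s["color"])
t=robot.snapshot("top"); pickle.dump((s,o,t),open("w7.pkl","wb"))
print([(round(d["p"],2),[round(float(v),4) for v in d["point"]]) for d in robot.landmark_of("pan_rim","wrist")],[(round(d["p"],2),[round(float(v),4) for v in d["point"]]) for d in robot.landmark_of("pan_rim","top")])
W=wristW(s,o); c=np.array([.6127,.081,.066]); im=s["color"].copy()
for a in np.linspace(0,2*np.pi,72): 
    p=proj(s,c+.057*np.array([np.cos(a),np.sin(a),0]),W); cv2.circle(im,tuple(int(v) for v in p.round()),1,(0,0,255),-1)
cv2.imwrite("pics/w7o.png",im)
cv2.imwrite("pics/t7.png",cv2.resize(t["color"][140:240,230:350],None,fx=6,fy=6,interpolation=cv2.INTER_CUBIC))
E
```

```text
time: 20.9
tool_pos: [0.617, 0.11, 0.1758]
ee_rot: [-1.57, -0.002, -0.122]
[(0.64, [0.6103, 0.0807, 0.0609])] [(0.79, [0.6092, 0.0795, 0.0655]), (0.66, [0.6321, 0.0438, 0.0349])]
```

View pics/w7o.png

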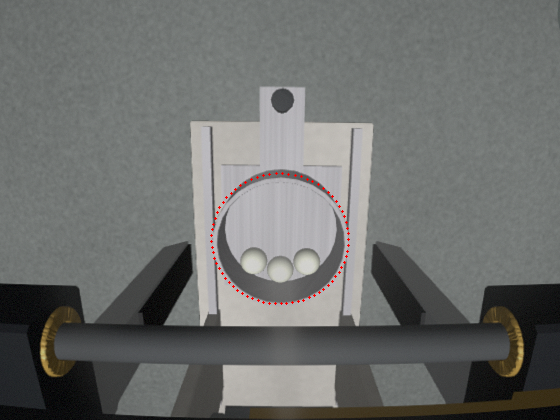

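```bash
python3 - <<'E'
from h import *
import pickle
s,o,t=pickle.load(open("w7.pkl","rb")); W=wristW(s,o)
im=cv2.resize(s["color"][150:320,190:370],None,fx=4,fy=4,interpolation=cv2.INTER_CUBIC)
for c,col in [((.6117,.0800),(0,0,255))]:
  for r in (.057,.053):
    for a in np.linspace(0,2*np.pi,60): 
      p=(proj(s,np.array([c[0]+r*np.cos(a),c[1]+r*np.sin(a),.066]),W)-[190,150]+.5)*4; cv2.circle(im,tuple(int(v) for v in p.round()),1,col,-1)
cv2.imwrite("pics/w7z.png",im)
E
```

```text
(no output)
```

View pics/w7z.png

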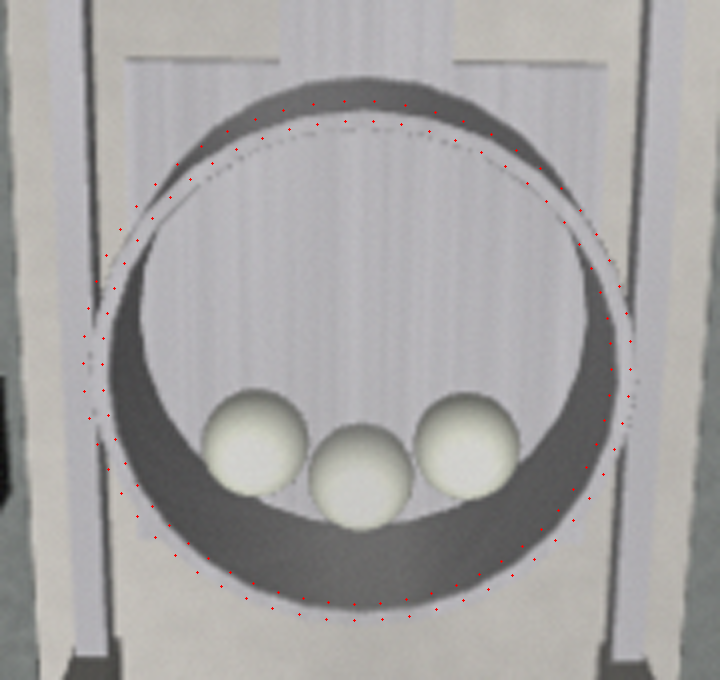

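The rim's edges fit a centre of about (0.613, 0.079). That agrees with the mill geometry (0.6127, 0.0803) and with the post grip (x 0.6131). Now to the cover.

```bash
python3 -m creep '[[0,-60,0,0,0,0,0],[0,-120,0,0,0,0,0],[0,-155,0,0,0,0,0],[0,-155,0,0,0,0,0]]'|head -3; python3 go.py .5367 -.3033 .33 -.126
```

```text
time: 21.6
tool_pos: [0.6174, 0.1093, 0.3348]
ee_rot: [-1.569, -0.009, -0.123]
t 21.6 pos [0.6174 0.1093 0.3348] rot [-1.569 -0.009 -0.123] w 0.0938 F [ 0.4 -0.6 -0.7] 
 shift [ -29.5    3.6 -419.4] turn [-0.1  0.2  0.5]
```

```bash
python3 -m creep '[[0,0,-60,0,0,0,0],[0,0,-120,0,0,0,0],[-10,0,-180,0,0,0,0],[-15,0,-240,0,0,0,0],[-20,0,-300,0,0,0,0]]'|head -3; python3 -m creep '[[-5,40,-60,0,0,0,0],[-10,80,-115,0,0,0,0],[-10,120,-115,0,0,0,0],[-10,160,-115,0,0,0,0],[-10,180,-115,0,0,0,0]]'; python3 - <<'E'
from h import *
from go import plan
import pickle
plan([.5367,-.3033,.02],-.126)
o=robot.get_obs(); s=robot.snapshot("wrist"); pickle.dump((s,o),open("w8.pkl","wb")); W=wristW(s,o); im=s["color"].copy()
for c,r in [((.5367,-.3033,.012),.062),((.5367,-.3033,.047),.013)]:
  for a in np.linspace(0,2*np.pi,60):
    p=proj(s,np.array(c)+r*np.array([np.cos(a),np.sin(a),0]),W); cv2.circle(im,tuple(int(v) for v in p.round()),0,(0,0,255),-1)
cv2.imwrite("pics/w8.png",cv2.resize(im[60:330,130:430],None,fx=2.2,fy=2.2))
print([(round(d["p"],2),[round(float(v),4) for v in d["point"]]) for d in robot.landmark_of("cover","wrist")])
E
```

```text
time: 22.22
tool_pos: [0.5584, -0.1878, 0.3274]
ee_rot: [-1.57, 0.003, -0.123]
time: 22.85
tool_pos: [0.5329, -0.2981, 0.1437]
ee_rot: [-1.567, 0.008, -0.124]
wrist_force: [-0.7, 0.4, 0.3]
width: 0.0943
t 22.85 pos [ 0.5329 -0.2981  0.1437] rot [-1.567  0.008 -0.124] w 0.0943 F [-0.7  0.4  0.3] 
 shift [  5.3 123.6  -5.2] turn [-0.2  0.1 -0.4]
[(0.88, [0.5383, -0.4725, 0.0054]), (0.72, [0.534, -0.3034, 0.0073]), (0.68, [0.3635, -0.2742, 0.0053])]
```

View pics/w8.png

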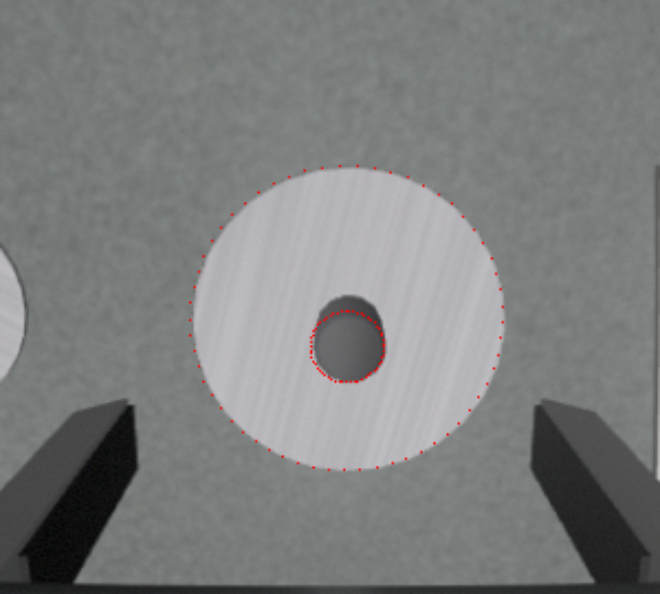

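The overlay of a 124 mm disc and 26 mm knob fits the central cover at crop (348,318), so the size and centre are confirmed within 1 mm. Descend and grip the knob.

```bash
python3 -m creep '[[6,50,-5,0,0,0,60],[6,100,-5,0,0,0,90],[6,118,-5,0,0,0,100],[6,125,-5,0,0,0,120],[6,125,-5,0,0,0,140]]';python3 go.py .5372 -.3033 .018 -.126
```

```text
time: 23.58
tool_pos: [0.5417, -0.3056, 0.0262]
ee_rot: [-1.572, -0.002, -0.124]
wrist_force: [-0.5, 0.2, 0.1]
width: 0.0473
t 23.57 pos [ 0.5417 -0.3056  0.0262] rot [-1.572 -0.002 -0.124] w 0.0473 F [-0.5  0.2  0.1] 
 shift [-4.7  8.2  1.7] turn [0.1 0.1 0.1]
```

```bash
python3 -m creep '[[0,0,0,0,0,0,150],[0,0,0,0,0,0,150]]' | head -2;python3 go.py .5372 -.3033 .018 -.126
```

```text
time: 23.82
tool_pos: [0.5416, -0.3056, 0.0263]
t 23.82 pos [ 0.5416 -0.3056  0.0263] rot [-1.572 -0.003 -0.124] w 0.0388 F [ 0.1 -0.5 -0.2] 
 shift [-4.6  8.3  1.8] turn [0.1 0.1 0.2]
```

```bash
python3 -m creep '[[-4,8,2,0,0,0,170],[-4,8,2,0,0,0,255],[-4,8,2,0,0,0,255],[-4,8,2,0,0,0,255],[-4,8,2,0,0,0,255]]';python3 go.py .5372 -.3033 .018 -.126; python3 - <<'E'
from h import *
s=robot.snapshot("wrist"); cv2.imwrite("pics/w9.png",s["color"])
E
```

```text
time: 24.45
tool_pos: [0.5368, -0.3025, 0.0164]
ee_rot: [-1.571, 0.0, -0.124]
wrist_force: [0.2, -0.2, -1.6]
width: 0.0255
t 24.45 pos [ 0.5368 -0.3025  0.0164] rot [-1.571  0.    -0.124] w 0.0255 F [ 0.2 -0.2 -1.6] 
 shift [ 0.4 -1.6 -0.7] turn [-0.   0.1 -0. ]
```

View pics/w9.png

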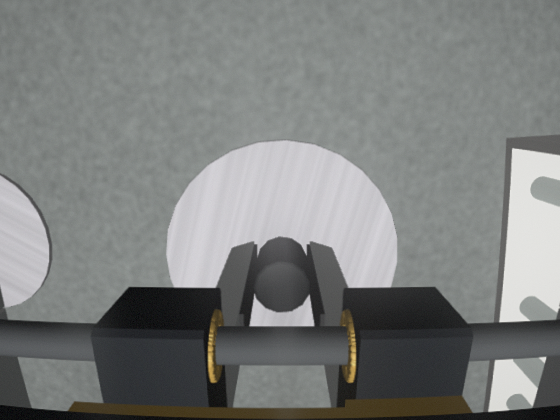

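The knob is gripped, with an opening of 25.5 mm against 26. Lift straight up and check the hold.

```bash
python3 -m creep '[[0,-20,0,0,0,0,255],[0,-70,0,0,0,0,255],[0,-130,0,0,0,0,255],[0,-190,0,0,0,0,255],[0,-250,0,0,0,0,255]]'; python3 -m creep '[[0,-50,0,0,0,0,255],[0,-75,0,0,0,0,255],[0,-75,0,0,0,0,255]]'; python3 - <<'E'
from h import *
from go import plan
plan([.613,.0798,.33],-.124)
s=robot.snapshot("wrist"); cv2.imwrite("pics/w10.png",s["color"])
E
```

```text
time: 25.12
tool_pos: [0.5367, -0.3024, 0.2706]
ee_rot: [-1.572, -0.003, -0.124]
wrist_force: [0.8, -0.2, -1.4]
width: 0.0257
time: 25.5
tool_pos: [0.5374, -0.3029, 0.3463]
ee_rot: [-1.575, -0.007, -0.124]
wrist_force: [-0.2, 0.2, -1.2]
width: 0.0253
t 25.5 pos [ 0.5374 -0.3029  0.3463] rot [-1.575 -0.007 -0.124] w 0.0253 F [-0.2  0.2 -1.2] 
 shift [ 27.7  15.  389.2] turn [0.2 0.  0.4]
```

View pics/w10.png

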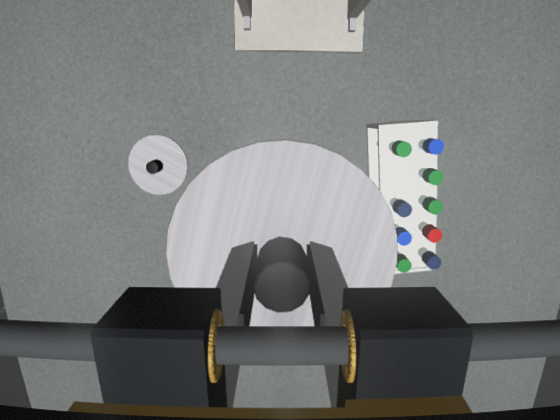

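The cover is held exactly as it was in the jaws (same pixels). Carry it over the drum at 0.34 m.

```bash
python3 -m creep '[[0,0,30,0,0,0,255],[5,0,80,0,0,0,255],[10,0,130,0,0,0,255],[15,0,180,0,0,0,255],[20,0,230,0,0,0,255]]'|head -2; python3 -m creep '[[3,0,50,0,0,0,255],[6,0,100,0,0,0,255],[7,0,140,0,0,0,255],[8,0,158,0,0,0,255],[8,0,158,0,0,0,255]]'|head -3;python3 go.py .613 .0798 .13 -.124
```

```text
time: 26.18
tool_pos: [0.5846, -0.0751, 0.3391]
time: 26.8
tool_pos: [0.6123, 0.0794, 0.34]
ee_rot: [-1.572, 0.003, -0.122]
t 26.8 pos [0.6123 0.0794 0.34  ] rot [-1.572  0.003 -0.122] w 0.0253 F [ 0.3 -0.2 -1.4] 
 shift [  1.2 210.    0.7] turn [ 0.1  0.1 -0.1]
```

```bash
python3 -m creep '[[0,45,0,0,0,0,255],[1,90,0,0,0,0,255],[1,135,0,0,0,0,255],[1,180,0,0,0,0,255],[1,210,0,0,0,0,255]]'|head -2; python3 -m creep '[[0,0,0,0,0,0,255],[0,0,0,0,0,0,255]]'|head -3; python3 - <<'E'
from h import *
from go import plan
plan([.613,.0798,.0765],-.124)
o=robot.get_obs(); s=robot.snapshot("wrist"); cv2.imwrite("pics/w11.png",s["color"])
s=robot.snapshot("scene"); cv2.imwrite("pics/s12.png",cv2.resize(s["color"][170:290,250:370],None,fx=5,fy=5,interpolation=cv2.INTER_CUBIC))
E
```

```text
time: 27.42
tool_pos: [0.612, 0.0763, 0.1284]
time: 27.68
tool_pos: [0.6144, 0.0777, 0.1333]
ee_rot: [-1.571, -0.002, -0.125]
t 27.68 pos [0.6144 0.0777 0.1333] rot [-1.571 -0.002 -0.125] w 0.0259 F [ 0.2 -0.  -0.9] 
 shift [-1.8 56.8  1.9] turn [-0.  -0.1  0.1]
```

View pics/w11.png

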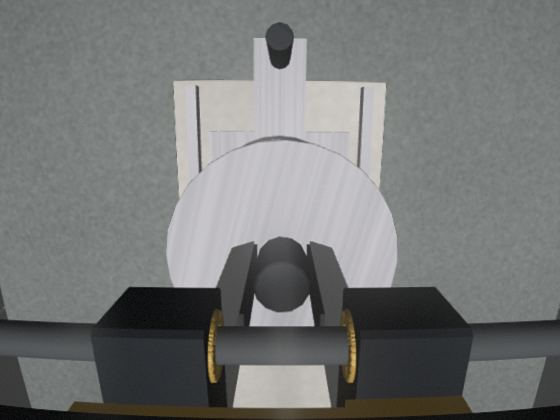

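View pics/s12.png

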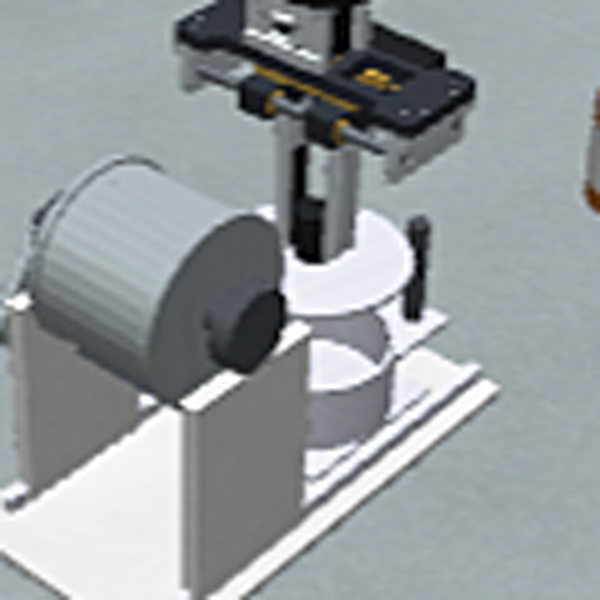

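The cover hangs level over the pan, centred sideways on the tray. Lower it slowly with the small correction.

```bash
python3 -m creep '[[-1,8,1,0,0,0,255],[-2,18,2,0,0,0,255],[-2,28,2,0,0,0,255],[-2,36,2,0,0,0,255],[-2,40,2,0,0,0,255]]'|head -2; python3 -m creep '[[0,0,0,0,0,0,255]]'; python3 go.py .613 .0798 .0765 -.124
```

```text
time: 28.4
tool_pos: [0.6113, 0.0811, 0.0904]
time: 28.52
tool_pos: [0.6116, 0.0811, 0.091]
ee_rot: [-1.571, 0.001, -0.124]
wrist_force: [0.1, -0.2, -1.2]
width: 0.0254
t 28.52 pos [0.6116 0.0811 0.091 ] rot [-1.571e+00  1.000e-03 -1.240e-01] w 0.0254 F [ 0.1 -0.2 -1.2] 
 shift [ 1.5 14.5 -1.1] turn [ 0.  0. -0.]
```

```bash
python3 -m creep '[[1,4,-1,0,0,0,255],[1,8,-1,0,0,0,255],[1,10,-1,0,0,0,255],[1,12,-1,0,0,0,255],[1,12,-1,0,0,0,255]]'; python3 go.py .613 .0798 .0765 -.124
```

```text
time: 29.15
tool_pos: [0.6126, 0.08, 0.0794]
ee_rot: [-1.571, 0.0, -0.124]
wrist_force: [0.3, -0.1, -2.2]
width: 0.0256
t 29.15 pos [0.6126 0.08   0.0794] rot [-1.571  0.    -0.124] w 0.0256 F [ 0.3 -0.1 -2.2] 
 shift [ 0.4  2.9 -0.2] turn [-0.  0. -0.]
```

The step is inside the pan with no contact force. Go on down in 1–2 mm steps.

```bash
python3 -m creep '[[0,2,0,0,0,0,255],[0,3,0,0,0,0,255],[0,3,0,0,0,0,255]]'; python3 -m creep '[[0,1,0,0,0,0,255],[0,2,0,0,0,0,255],[0,2,0,0,0,0,255]]'
```

```text
time: 29.52
tool_pos: [0.6126, 0.08, 0.0764]
ee_rot: [-1.571, 0.0, -0.124]
wrist_force: [0.9, 0.3, -1.4]
width: 0.0256
time: 29.9
tool_pos: [0.6126, 0.08, 0.0744]
ee_rot: [-1.571, 0.0, -0.124]
wrist_force: [0.2, -0.2, -1.9]
width: 0.0252
```

```bash
python3 -m creep '[[0,1,0,0,0,0,255],[0,1,0,0,0,0,255]]'; python3 -m creep '[[0,1,0,0,0,0,255],[0,1,0,0,0,0,255]]'
```

```text
time: 30.15
tool_pos: [0.6128, 0.08, 0.0739]
ee_rot: [-1.571, -0.0, -0.124]
wrist_force: [0.1, 0.6, 0.7]
width: 0.0252
time: 30.4
tool_pos: [0.6128, 0.08, 0.0739]
ee_rot: [-1.571, -0.001, -0.124]
wrist_force: [-2.5, -1.0, 5.0]
width: 0.0254
```

Contact: the force rises and z stops at 0.0739. Release slowly and lift clear.

```bash
python3 -m creep '[[0,-1,0,0,0,0,190],[0,-1,0,0,0,0,150],[0,-1,0,0,0,0,100],[0,-1,0,0,0,0,60],[0,-1,0,0,0,0,60]]'; python3 -m creep '[[0,-20,0,0,0,0,30],[0,-60,0,0,0,0,30],[0,-110,10,0,0,0,30],[0,-160,20,0,0,0,30],[0,-160,20,0,0,0,30]]'; python3 - <<'E'
from h import *
o=robot.get_obs(); s=robot.snapshot("wrist"); W=wristW(s,o); im=s["color"].copy()
for a in np.linspace(0,2*np.pi,60):
    p=proj(s,np.array([.613,.079,.071])+.062*np.array([np.cos(a),np.sin(a),0]),W); cv2.circle(im,tuple(int(v) for v in p.round()),0,(0,0,255),-1)
cv2.imwrite("pics/w12.png",im)
s=robot.snapshot("scene"); cv2.imwrite("pics/s13.png",cv2.resize(s["color"][150:320,180:400],None,fx=3.2,fy=3.2,interpolation=cv2.INTER_CUBIC))
for c in ("scene","wrist"):
  for n in ("cover","crank_grip","tray_post"): print(c,n,[(round(d["p"],2),[round(float(v),4) for v in d["point"]]) for d in robot.landmark_of(n,c)])
E
```

```text
time: 31.02
tool_pos: [0.6127, 0.08, 0.0733]
ee_rot: [-1.571, 0.0, -0.124]
wrist_force: [0.1, -0.3, -0.4]
width: 0.0619
time: 31.65
tool_pos: [0.6175, 0.1007, 0.24]
ee_rot: [-1.568, -0.011, -0.123]
wrist_force: [-0.5, 0.7, -1.3]
width: 0.0828
scene cover [(0.92, [0.5333, -0.474, 0.004]), (0.84, [0.6175, 0.0801, 0.0633]), (0.56, [0.3656, -0.2742, 0.0066])]
scene crank_grip [(0.85, [0.4604, -0.0806, 0.131])]
scene tray_post [(0.59, [0.6236, 0.1905, 0.0752]), (0.29, [0.6978, -0.3572, 0.0002])]
wrist cover []
wrist crank_grip [(0.93, [0.4584, -0.0835, 0.1288])]
wrist tray_post [(0.88, [0.6287, 0.1973, 0.0755])]
```

View pics/w12.png

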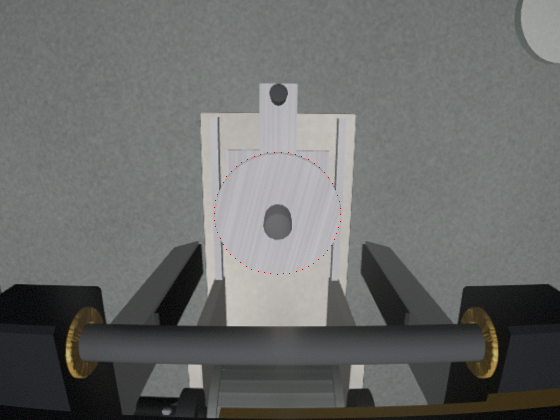

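View pics/s13.png

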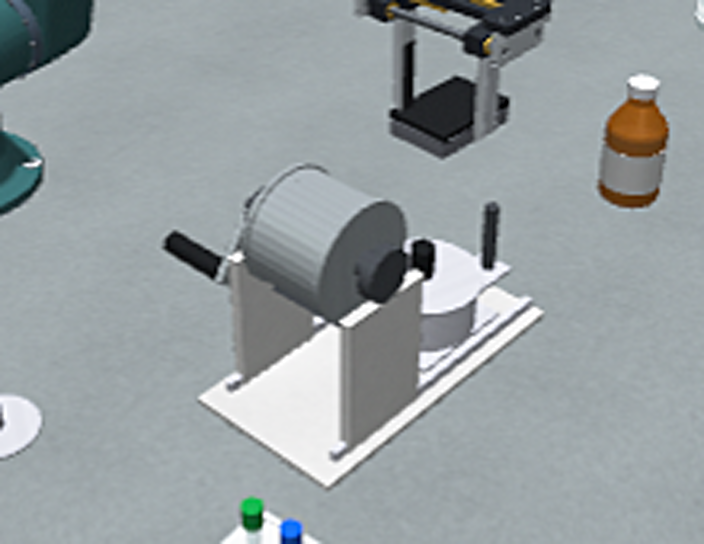

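The 124 mm circle drawn at the seat's centre and height fits the cover. It sits level on the pan in both views, and the drum and tray are unchanged. Let the arm settle, then hand in.

```bash
python3 -m creep '[[0,-20,0,0,0,0,30],[0,-20,0,0,0,0,30],[0,-20,0,0,0,0,30]]'; python3 -c "
from bench import robot
print(robot.close_job())"
```

```text
time: 32.42
tool_pos: [0.615, 0.0997, 0.2528]
ee_rot: [-1.571, 0.001, -0.124]
wrist_force: [-0.0, -0.8, -0.6]
width: 0.0828
the job is handed in; nothing more can be done
None
```

The job is done and handed in at about 32 s of the 72 s allowed; no verdict was reported.

- **Tray in:** I gripped the post and pushed the tray to its inner stop.
- **Drum:** I turned the crank by its handle, but the bar slipped in the jaws near 2.8 rad. I let go and pressed the handle down with shut fingers.
- **Tray out:** I drew the tray back to its outer stop, a travel of 140 mm.
- **Cover:** I took the 124 mm cover; the two smaller ones measured about 84 mm. I lowered it in 1–2 mm steps until it touched, then released it.

**Last checks**
- All three balls showed in the pan before it was covered. I never saw all three in the pan while it was still under the drum, because the near cheek hid it.
- The drum read about 3.15–3.2 rad from the handle.
- The cover's outline fits the seat centre (0.613, 0.079) at seat height, and it looked level in both views.
- The gripper was clear of everything and the wrist force was near zero.

**What went wrong or disagreed**
- I typed one number in the wrong column early on, which tilted the tool briefly beside the post. Forces stayed small and nothing moved.
- The network readings of the cover and post were 3–5 mm off my own measurements.
- The cover touched down about 1.5 mm lower than I had calculated, within the 3 mm allowed.
- I did not measure the bystanders again. The bottle and slide box look unmoved in the last picture, and of the rack only two caps at the edge show there.

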